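# Set the trial seedlings on their colour-coded saucers

### The arm

A 6-joint arm with a two-finger parallel gripper is mounted at the origin on the work surface. World frame = base frame: x ahead of the robot, y to its left, z up, the work surface at z = 0. Lengths are in m, angles in rad, forces in N, time in s.
With the tool pointing down it reaches from about 0.35 to 0.85 m from the base axis. Payload 8.1 kg.
Tool frame: the origin (TCP) lies on the centre line of the jaws, within the pads' length; the fingertips stand 22 mm ahead of it and the grasp point (between the pads) lies 3 mm ahead of it; z points along the fingers, y is the line along which they close (so a half turn about z gives the same grasp; the last joint's range is limited). The gripper opens to 93 mm and grips with 3 to 60 N. Pads are 15 mm wide; open, the fingers measure 128 mm over their backs; the gripper's body (75 mm by 188 mm) begins 65 mm behind the grasp point.
Start: joints at [-1.271, 0.13, 1.488, -0, 1.523, -0.085], TCP at [0.225, -0.556, 0.241] pointing down, gripper open.
Joint ranges: [-2.96, 2.96], [-0.89, 2.26], [0.02, 2.5], [-1.34, 4.48], [0, 2.73], [-2.66, 2.66]. Speed limits (rad/s): [2.39, 2.39, 2.79, 3.14, 3.14, 3.14].

### API

Orientations are given as a rotation vector (axis times angle).
In Python, from plant import robot gives the robot as it stands.
- The arm moves only by the tool step_hand, called after "Request:" as a command line: name --argument value ..., lists and objects as JSON in quotes. Schema: {"type":"object","properties":{"deltas":{"type":"array","items":{"type":"array","prefixItems":[{"type":"number"},{"type":"array","items":{"type":"number"},"minItems":3,"maxItems":3},{"type":"number"}],"minItems":3,"maxItems":3},"minItems":1,"maxItems":20},"force":{"type":"number"},"only":{"type":"string"},"quiet":{"type":"boolean"},"lines":{"type":"string"}},"required":["deltas"],"additionalProperties":false}. deltas is a list of rows, 1 to 20 of them, each written [opening, [dx, dy, dz], turn]: the finger opening in m, then dx, dy, dz in shares of the most that a row can go, 1 being 50 mm, then a turn about the tool's z in shares of 90 degrees (1.0 is 90 degrees); each row shifts and turns the commanded pose from where the row before left it, along the tool's axes as they then stand; what a row does not reach is not made up. A row lasts 1/10 s, in which the tool goes at most 0.05 m and 0.15 rad, less where a joint would pass 70% of its speed; a pose out of reach is approached as far as the arm can. The fingers move at their own pace and stop on an object; force is the grip in N (left out, the last holds). Time passes only in rows, so rows that do not move let the fingers close. The tool returns the time, the measured TCP pose, the force, the opening and the grip force at its end. only (a regular expression) keeps the lines of the reply that match it, lines (a string "A,B") keeps lines A to B, and quiet returns only ok. Input that does not fit is refused with a message, and nothing moves.
- robot.read_state(): the state, without advancing time (a new reading comes with each control period).
- robot.read_camera(name): name is "side" or "top"; returns a dict with "image" (420x560x3 uint8, red, green, blue), "fx", "fy", "cx", "cy" (pixels), "R" (3x3) and "t" (3): a world point X has camera coordinates R X + t. Camera axes: x right, y down, z forward; pixel columns grow to the right and rows downward; lengths in m; the calibration is good to about 2 mm. A picture is of the moment at which its call begins. There is no depth.
- robot.close_job(): hands the job in; it is judged then, once.
The state is a dict: "t": time; "q": joint angles; "dq": joint speeds; "joint_torque": joint torques, N m; "tool_pos": TCP position; "orientation": TCP orientation; "force": force on the tool from outside, world axes, zero at the start; "wrist_torque": the same for the moment, N m; "opening": finger opening in m; "gripper_force": force on a finger pad.
Only numpy, scipy, OpenCV 4.12 (cv2) and the standard library are available. Lean on these libraries where they do the work, as an engineer would, in place of code of your own. Each camera call takes 0.05 s, during which the arm holds its last target. There are 200 camera calls.

### The job

Set out the seedling trial: take each labelled pot from the black tray and stand it inside the drip saucer of the same colour as its plant label, flat on the saucer's floor, keeping the pots upright and setting them down gently. Leave the saucers lying where they are, leave the spare pot without a label in its place in the tray, and do not disturb the white plant-food tub that stands between.

Things in the scene. Friction and masses are not known exactly. Their poses are not given: they have to be found in the camera images.
- pot_red: Loose round brown pot with small seedlings and a red T-shaped plant label. Rim band 60 mm diameter, 42 to 56 mm above the foot (grip it there, any direction); below it tapers from 53 to 46 mm at the foot. Label head (22 x 34 mm, slanted) tops out at 97 mm, within 25 mm of the axis. About 0.11 to 0.22 kg. Origin: centre of the foot's underside, z up.
- pot_yellow: Loose round brown pot with small seedlings and a yellow T-shaped plant label. Rim band 60 mm diameter, 42 to 56 mm above the foot (grip it there, any direction); below it tapers from 53 to 46 mm at the foot. Label head (22 x 34 mm, slanted) tops out at 97 mm, within 25 mm of the axis. About 0.11 to 0.22 kg. Origin: centre of the foot's underside, z up.
- pot_blue: Loose round brown pot with small seedlings and a blue T-shaped plant label. Rim band 60 mm diameter, 42 to 56 mm above the foot (grip it there, any direction); below it tapers from 53 to 46 mm at the foot. Label head (22 x 34 mm, slanted) tops out at 97 mm, within 25 mm of the axis. About 0.11 to 0.22 kg. Origin: centre of the foot's underside, z up.
- pot_white: Loose round brown pot with small seedlings and a white T-shaped plant label. Rim band 60 mm diameter, 42 to 56 mm above the foot (grip it there, any direction); below it tapers from 53 to 46 mm at the foot. Label head (22 x 34 mm, slanted) tops out at 97 mm, within 25 mm of the axis. About 0.11 to 0.22 kg. Origin: centre of the foot's underside, z up.
- saucer_red: Loose light red plastic drip saucer: 88 mm diameter at the rim, 77 mm at the foot, 15 mm high, floor 3 mm thick and flat inside to 72 mm diameter. It lies on a fixed grey-green mat (300 x 300 x 3 mm), at least 110 mm from the next saucer, centre to centre. Origin: centre of its underside, z up.
- saucer_yellow: Loose light yellow plastic drip saucer: 88 mm diameter at the rim, 77 mm at the foot, 15 mm high, floor 3 mm thick and flat inside to 72 mm diameter. It lies on a fixed grey-green mat (300 x 300 x 3 mm), at least 110 mm from the next saucer, centre to centre. Origin: centre of its underside, z up.
- saucer_blue: Loose light blue plastic drip saucer: 88 mm diameter at the rim, 77 mm at the foot, 15 mm high, floor 3 mm thick and flat inside to 72 mm diameter. It lies on a fixed grey-green mat (300 x 300 x 3 mm), at least 110 mm from the next saucer, centre to centre. Origin: centre of its underside, z up.
- saucer_white: Loose light white plastic drip saucer: 88 mm diameter at the rim, 77 mm at the foot, 15 mm high, floor 3 mm thick and flat inside to 72 mm diameter. It lies on a fixed grey-green mat (300 x 300 x 3 mm), at least 110 mm from the next saucer, centre to centre. Origin: centre of its underside, z up.
- pot_spare: The spare: same brown pot and seedlings (to about 75 mm high), but no label. All five pots start upright on the 3 mm floor of a fixed low black tray (250 x 310 mm, lip 21 mm high), at least 80 mm apart centre to centre. The tray lies beside the saucers' mat, either one on the left. Origin as for the other pots.
- tub: Loose white plant-food tub with a blue screw lid, 72 mm diameter, 100 mm high, 0.3 kg, standing on the bench between the tray and the mat. Origin: centre of its underside, z up.

How it is judged:
At the end, for the whole second after the job is handed in: Each labelled pot stands on the floor of the saucer of its colour (8 mm in height, axes within 15 mm, lean under 0.1 rad), released and at rest; saucers lie flat within 30 mm of their start; the spare pot stands within 20 mm and the plant-food tub within 30 mm of theirs (horizontal distance between pot_red and saucer_red below 0.015 m and z of pot_red in the frame of saucer_red between -0.002 and 0.008 m and angle between each of pot_red, saucer_red, pot_yellow, saucer_yellow, pot_blue, saucer_blue, pot_white, saucer_white, pot_spare's own z axis and vertical below 0.1 rad and linear speed of each of pot_red, pot_yellow, pot_blue, pot_white below 0.02 m/s and distance of each of saucer_red, saucer_yellow, saucer_blue, saucer_white, tub from where it was at the start of the episode below 0.03 m and horizontal distance between pot_yellow and saucer_yellow below 0.015 m and z of pot_yellow in the frame of saucer_yellow between -0.002 and 0.008 m and horizontal distance between pot_blue and saucer_blue below 0.015 m and z of pot_blue in the frame of saucer_blue between -0.002 and 0.008 m and horizontal distance between pot_white and saucer_white below 0.015 m and z of pot_white in the frame of saucer_white between -0.002 and 0.008 m and distance of pot_spare from where it was at the start of the episode below 0.02 m); the robot touches nothing.
It fails at once if a pot is tipped (leans more than 35 degrees), so that compost spills (angle between any of pot_red, pot_yellow, pot_blue, pot_white, pot_spare's own z axis and vertical above 0.61 rad).
It fails at once if a pot is dropped or flung (moves faster than 0.6 m/s with no finger on it) ((linear speed of pot_red above 0.6 m/s and contact force between the fingers and pot_red below 0.05 N) or (linear speed of pot_yellow above 0.6 m/s and contact force between the fingers and pot_yellow below 0.05 N) or (linear speed of pot_blue above 0.6 m/s and contact force between the fingers and pot_blue below 0.05 N) or (linear speed of pot_white above 0.6 m/s and contact force between the fingers and pot_white below 0.05 N) or (linear speed of pot_spare above 0.6 m/s and contact force between the fingers and pot_spare below 0.05 N)).
It fails at once if a saucer is shoved more than 30 mm (distance of any of saucer_red, saucer_yellow, saucer_blue, saucer_white from where it was at the start of the episode above 0.03 m).
It fails at once if the spare pot is moved more than 20 mm (distance of pot_spare from where it was at the start of the episode above 0.02 m).
It fails at once if the plant-food tub is moved more than 30 mm (distance of tub from where it was at the start of the episode above 0.03 m).
It also fails if it takes over 128 s, if anything falls off the work surface, if the arm or the gripper's body presses on something with over 40 N, if the wrist force passes 120 N, or if a joint passes its speed limit or range.

## Working session

There is one attempt and no reset: what is moved stays moved. The work goes in short steps, Python scripts to look and compute and a tool call to move; the robot and the scene stay as the last step left them, time stands still between calls to the robot, and variables do not carry over. Pictures are saved under pics/ and viewed, at most 14 in all, crops included, and the job is handed in when it is done.

```bash
ls; mkdir -p pics; python3 - <<'E'
from plant import robot
import cv2
for n in("top","side"):
    c=robot.read_camera(n); cv2.imwrite(f"pics/{n}0.png",c["image"][:,:,::-1]); print(n,c["fx"],c["fy"],c["cx"],c["cy"],c["R"],c["t"])
s=robot.read_state();print(s)
E
```

```text
pics
plant.py
top 450.86073454812083 450.86073454812083 267.78276108890947 216.54850564871478 [[-0.00321889 -0.99997593  0.00614655]
 [-0.98498723  0.00210964 -0.17261432]
 [ 0.17259719 -0.0066099  -0.98497031]] [1.68110381e-04 5.41072011e-01 8.15745937e-01]
side 446.3149762537348 446.3149762537348 287.0485646765844 207.0831125046053 [[-0.94044693 -0.33887703 -0.02686866]
 [-0.15410183  0.49544113 -0.85486298]
 [ 0.30300527 -0.79981276 -0.51815766]] [0.52120052 0.09494362 0.74922936]
{'t': 0.1, 'q': array([-1.27139254e+00,  1.31097448e-01,  1.48913217e+00, -5.94584099e-06,
        1.52299592e+00, -8.54131537e-02]), 'dq': array([ 0.00078641, -0.0031608 , -0.00302302, -0.00070599, -0.0004361 ,
       -0.00049258]), 'joint_torque': array([ 1.83021464e-03, -5.61345363e+01, -4.93096018e+01,  7.70720188e-02,
        2.91432766e-02, -3.29315139e-05]), 'tool_pos': array([ 0.22510874, -0.55567387,  0.23970624]), 'orientation': array([-3.08202628e+00, -6.00436363e-01,  2.83042431e-04]), 'force': array([0.15253825, 0.39468364, 0.6015397 ]), 'wrist_torque': array([-0.02362041,  0.0342831 ,  0.0205991 ]), 'gripper_force': 0.0, 'opening': 0.09313528781158466}
```

View pics/top0.png

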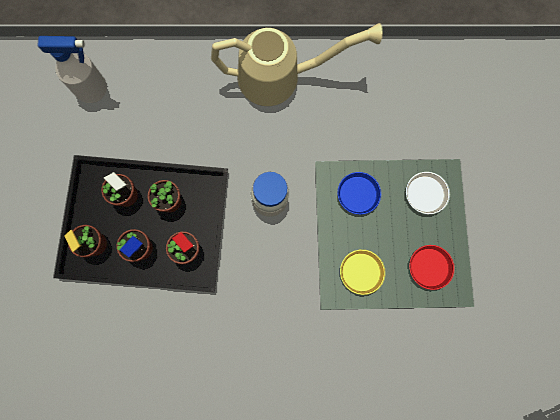

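View pics/side0.png

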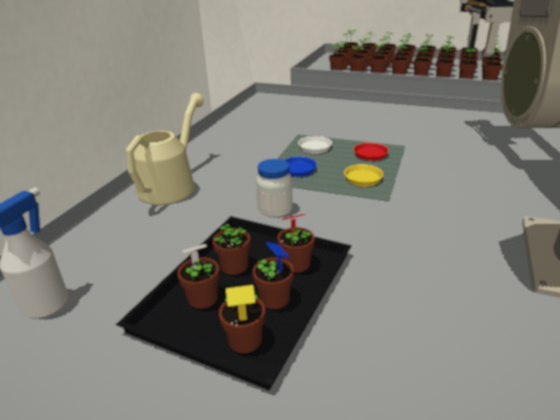

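The top view shows the tray on the left. The pots, in (column, row) pixels, are white (118,190), spare (164,196), yellow (84,240), blue (133,246) and red (182,248). The tub is at (270,190). The saucers are blue (359,193), white (428,193), yellow (362,272) and red (431,268). The side view shows the same things from the left front. I'll enlarge both for rim readings.

```bash
python3 - <<'E'
import cv2
a=cv2.imread("pics/top0.png");b=cv2.imread("pics/side0.png")
cv2.imwrite("pics/tp.png",cv2.resize(a[160:280,55:215],None,fx=5,fy=5,interpolation=2))
cv2.imwrite("pics/ts.png",cv2.resize(a[160:300,310:470],None,fx=4,fy=4,interpolation=2))
cv2.imwrite("pics/sp.png",cv2.resize(b[210:360,170:330],None,fx=4,fy=4,interpolation=2))
cv2.imwrite("pics/ss.png",cv2.resize(b[125:195,265:405],None,fx=5,fy=5,interpolation=2))
E
```

```text
(no output)
```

View pics/tp.png

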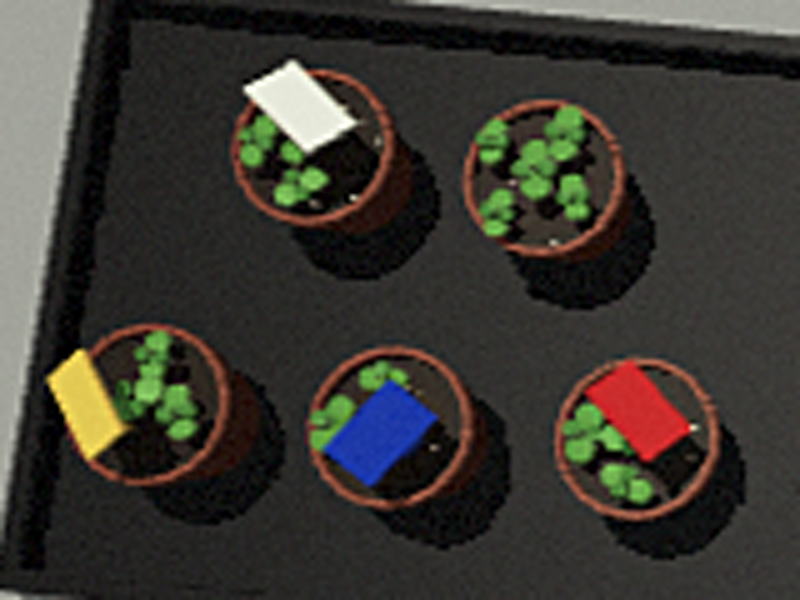

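View pics/ts.png

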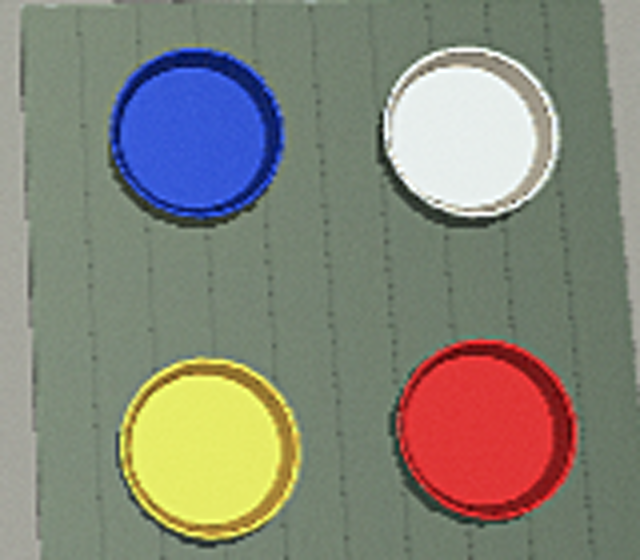

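View pics/sp.png

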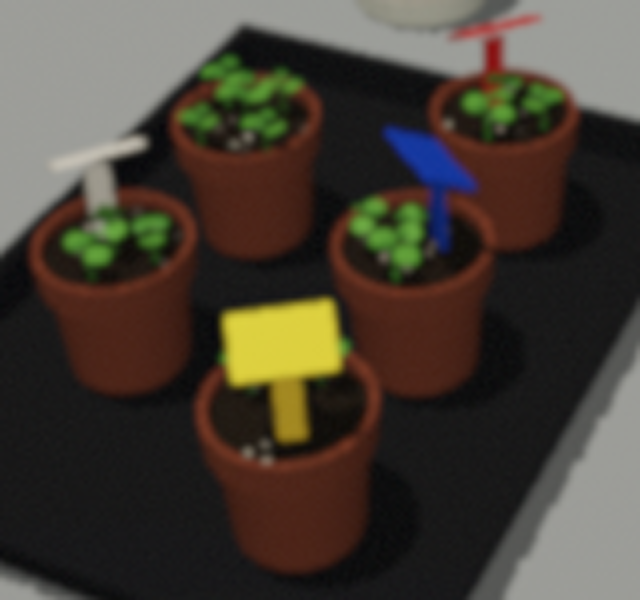

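View pics/ss.png

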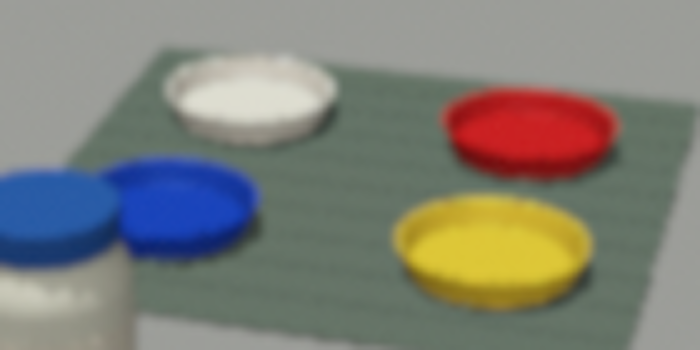

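The crops give these rim extents in crop pixels.
- **tp, pots:**
  - white: columns 233–396, rows 69–226
  - spare: 464–626, 100–256
  - yellow: ?–230, 324–486
  - blue: 308–474, 346–508
  - red: 556–720, 358–521
- **ts, saucers:**
  - blue: 110–285, 47–219
  - white: 383–559, 46–219
  - yellow: 120–301, 357–540
  - red: 395–578, 340–522
- **sp and ss:** left, right and top extents are used in the script below.

Next I fit circles to both views.

```bash
cat > vis.py <<'E'
import numpy as np
from scipy.optimize import least_squares
from plant import robot
def cams(): return {n:robot.read_camera(n) for n in("top","side")}
def ext(c,p,r):
    a=np.linspace(0,2*np.pi,181); X=np.c_[p[0]+r*np.cos(a),p[1]+r*np.sin(a),0*a+p[2]]@np.asarray(c["R"]).T+c["t"]
    u=c["fx"]*X[:,0]/X[:,2]+c["cx"]; v=c["fy"]*X[:,1]/X[:,2]+c["cy"]
    return np.array([u.min(),u.max(),v.min(),v.max()])
def px(L,s,ou,ov): return [np.nan if x is None else (x+.5)/s-.5+(ou if i<2 else ov) for i,x in enumerate(L)]
def fit(C,r,top,side,z=None,z0=.05):
    o=np.r_[top,side]; m=~np.isnan(o)
    f=lambda p:(np.r_[ext(C["top"],(*p[:2],p[2] if z is None else z),r),ext(C["side"],(*p[:2],p[2] if z is None else z),r)]-o)[m]
    s=least_squares(f,[.55,0,z0]); return s.x.round(4),np.abs(s.fun).max().round(2)
E
python3 - <<'E'
from vis import *
C=cams();N=None
T=dict(white=[233,396,69,226],spare=[464,626,100,256],yellow=[67,230,324,486],blue=[308,474,346,508],red=[556,720,358,521])
S=dict(white=[30,198,187,N],spare=[168,323,N,N],yellow=[194,382,N,N],blue=[329,496,187,N],red=[427,580,70,N])
for k in T:
    print("pot",k,fit(C,.03,px(T[k],5,55,160),px(S[k],4,170,210)),fit(C,.03,px(T[k],5,55,160),[np.nan]*4,z=.059))
T=dict(blue=[110,285,47,219],white=[383,559,46,219],yellow=[120,301,357,540],red=[395,578,340,522])
S=dict(white=[164,338,52,N],red=[441,619,88,N],yellow=[393,593,194,N],blue=[N,261,157,N])
for k in T:
    print("sau",k,fit(C,.044,px(T[k],4,310,160),px(S[k],5,265,125)),fit(C,.044,px(T[k],4,310,160),[np.nan]*4,z=.018))
print("tub",fit(C,.034,[253,288,172,206],[np.nan]*4,z=.1))
E
```

```text
pot white (array([0.592 , 0.284 , 0.0611]), np.float64(0.87)) (array([0.5928, 0.2846, 0.05  ]), np.float64(0.48))
pot spare (array([0.5797, 0.1955, 0.0647]), np.float64(1.21)) (array([0.5807, 0.1966, 0.05  ]), np.float64(0.38))
pot yellow (array([0.4941, 0.3399, 0.0624]), np.float64(1.0)) (array([0.4944, 0.3411, 0.05  ]), np.float64(0.21))
pot blue (array([0.4853, 0.2498, 0.0611]), np.float64(0.87)) (array([0.4859, 0.2504, 0.05  ]), np.float64(0.45))
pot red (array([0.4808, 0.1585, 0.0582]), np.float64(1.09)) (array([0.481 , 0.1583, 0.05  ]), np.float64(0.26))
sau blue (array([ 0.5933, -0.184 ,  0.019 ]), np.float64(0.8)) (array([ 0.5942, -0.1841,  0.05  ]), np.float64(0.11))
sau white (array([ 0.5927, -0.3199,  0.0216]), np.float64(1.09)) (array([ 0.5942, -0.3212,  0.05  ]), np.float64(0.18))
sau yellow (array([ 0.4366, -0.184 ,  0.0202]), np.float64(0.91)) (array([ 0.4374, -0.1844,  0.05  ]), np.float64(0.06))
sau red (array([ 0.445 , -0.3191,  0.0181]), np.float64(0.5)) (array([ 0.4455, -0.3191,  0.05  ]), np.float64(0.26))
tub (array([ 0.5828, -0.006 ,  0.05  ]), np.float64(1.29))
```

Two-view heights agree with the text: pot rims at about 59–61 mm and saucer rims at about 18–20 mm. First I turn the tool so that dx is world +y, dy is world +x and dz is down. The jaws then close along x, clear of the neighbouring pots.

Units first: shifts go in shares of 50 mm and turns go in shares of 90 degrees. So -0.148 rad is -0.0942.

Request:
step_hand --deltas '[[0.078,[0,0,0],-0.0942],[0.078,[0,0,0],-0.0942],[0.078,[0,0,0],-0.0942],[0.078,[0,0,0],-0.0942],[0.078,[0,0,0],-0.0942],[0.078,[0,0,0],-0.0942],[0.078,[0,0,0],-0.0942],[0.078,[0,0,0],-0.0949],[0.078,[0,0,0],0]]' --force 15

```text
t: 1.1
tool_pos: [0.2252, -0.556, 0.2403]
orientation: [-2.219, -2.223, -0.0]
force: [0.8, 0.1, 0.1]
opening: 0.0779
gripper_force: 0.0
```

```bash
python3 -c "
from plant import robot
from scipy.spatial.transform import Rotation as R
s=robot.read_state();print(R.from_rotvec(s['orientation']).as_matrix().round(3),s['q'])"
```

```text
[[-0.002  1.    -0.   ]
 [ 1.     0.002  0.001]
 [ 0.001 -0.    -1.   ]] [-1.27137054e+00  1.30619907e-01  1.48852573e+00 -5.50264081e-05
  1.52301595e+00 -1.27293503e+00]
```

In the tool's units: 0.04 m is 0.8, 0.034 m is 0.68.

Request:
step_hand --deltas '[[0.078,[0.8,0.5,0],0],[0.078,[0.8,0.5,0],0],[0.078,[0.8,0.5,0],0],[0.078,[0.8,0.5,0],0],[0.078,[0.8,0.5,0],0],[0.078,[0.8,0.5,0],0],[0.078,[0.8,0.5,0],0],[0.078,[0.8,0.5,0],0],[0.078,[0.8,0.5,0],0],[0.078,[0.8,0.5,0],0],[0.078,[0.8,0.12,0],0],[0.078,[0.8,0,0],0],[0.078,[0.8,0,0],0],[0.078,[0.8,0,0],0],[0.078,[0.8,0,0],0],[0.078,[0.8,0,0],0],[0.078,[0.8,0,0],0],[0.078,[0.68,0,0],0],[0.078,[0,0,0],0],[0.078,[0,0,0],0]]'

```text
t: 3.1
tool_pos: [0.4817, 0.1581, 0.2405]
orientation: [2.224, 2.219, -0.001]
force: [0.6, 0.3, -0.7]
opening: 0.0781
gripper_force: 0.0
```

In the tool's units: 0.04 m is 0.8, 0.03 m is 0.6.

Request:
step_hand --deltas '[[0.078,[0,0,0.8],0],[0.078,[0,0,0.8],0],[0.078,[0,0,0.8],0],[0.078,[0,0,0.6],0],[0.078,[0,0,0.4],0],[0.078,[0,0,0.31],0],[0.078,[0,0,0],0],[0.058,[0,0,0],0],[0.05,[0,0,0],0],[0.05,[0,0,0],0],[0.05,[0,0,0],0],[0.05,[0,0,0],0]]' --force 15

```text
t: 4.3
tool_pos: [0.4828, 0.1576, 0.0565]
orientation: [2.222, 2.219, 0.002]
force: [-2.1, -2.1, 6.2]
opening: 0.059
gripper_force: 15.0
```

Request:
step_hand --deltas '[[0.05,[0,0,-0.2],0],[0.05,[0,0,-0.5],0],[0.05,[0,0,-0.7],0],[0.05,[0,0,-0.7],0],[0.05,[0,0,-0.6],0],[0.05,[0,0,-0.3],0],[0.05,[-0.4,-0.02,0],0],[0.05,[-0.76,-0.06,0],0],[0.05,[-0.8,-0.08,0],0],[0.05,[-0.8,-0.08,0],0],[0.05,[-0.8,-0.08,0],0],[0.05,[-0.8,-0.08,0],0],[0.05,[-0.8,-0.08,0],0],[0.05,[-0.8,-0.08,0],0],[0.05,[-0.8,-0.08,0],0],[0.05,[-0.8,-0.06,0],0],[0.05,[-0.8,-0.02,0],0],[0.05,[-0.76,-0.02,0],0],[0.05,[-0.4,0,0],0],[0.05,[0,0,0],0]]'

```text
t: 6.3
tool_pos: [0.4435, -0.3206, 0.2042]
orientation: [-2.225, -2.216, 0.001]
force: [-0.4, 0.8, -2.1]
opening: 0.0595
gripper_force: 15.0
```

In the tool's units: 0.035 m is 0.7, 0.025 m is 0.5.

Request:
step_hand --deltas '[[0.05,[0.02,0.02,0.4],0],[0.05,[0,0,0.7],0],[0.05,[0,0,0.7],0],[0.05,[0,0,0.5],0],[0.05,[0,0,0.3],0],[0.05,[0,0,0.16],0],[0.05,[0,0,0],0],[0.05,[0,0,0],0]]'

```text
t: 7.1
tool_pos: [0.4463, -0.3178, 0.0685]
orientation: [2.221, 2.219, 0.0]
force: [0.4, -0.3, -2.4]
opening: 0.0598
gripper_force: 15.0
```

```bash
python3 -c "
from plant import robot
import cv2
a=robot.read_camera('side')['image'];cv2.imwrite('pics/p1.png',cv2.resize(a[90:230,250:450],None,fx=4,fy=4)[:,:,::-1])"
```

```text
(no output)
```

View pics/p1.png

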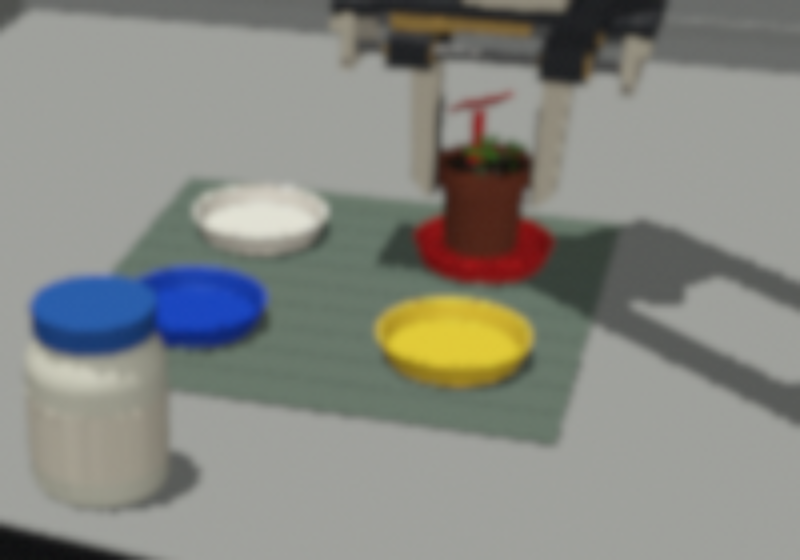

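The picture shows the red pot upright in the fingers, hanging centred over the red saucer at about (483,245) in the crop. I'll lower it in small steps.

In the tool's units: 0.003 m is 0.06, 0.002 m is 0.04.

Request:
step_hand --deltas '[[0.05,[0,0,0.06],0],[0.05,[0,0,0.04],0],[0.05,[0,0,0.04],0],[0.05,[0,0,0.02],0],[0.05,[0,0,0],0]]'

```text
t: 7.65
tool_pos: [0.4455, -0.3175, 0.0596]
orientation: [2.222, 2.22, -0.0]
force: [-1.4, 1.1, 2.5]
opening: 0.0594
gripper_force: 15.0
```

Request:
step_hand --deltas '[[0.05,[0,0,0.02],0],[0.05,[0,0,0],0]]'

```text
t: 7.85
tool_pos: [0.4456, -0.3177, 0.0595]
orientation: [2.222, 2.22, -0.0]
force: [-5.2, 3.2, 11.6]
opening: 0.0591
gripper_force: 15.0
```

In the tool's units: 0.045 m is 0.9, -0.04 m is -0.8.

Request:
step_hand --deltas '[[0.078,[0,0,0],0],[0.078,[0,0,0],0],[0.078,[0,0,0],0],[0.078,[0,0,-0.4],0],[0.078,[0,0,-0.8],0],[0.078,[0,0,-0.8],0],[0.078,[0,0,-0.8],0],[0.078,[0,0,-0.8],0],[0.078,[0.9,0.08,0],0],[0.078,[0.9,0.08,0],0],[0.078,[0.9,0.08,0],0],[0.078,[0.9,0.08,0],0],[0.078,[0.9,0.08,0],0],[0.078,[0.9,0.08,0],0],[0.078,[0.9,0.08,0],0],[0.078,[0.9,0.08,0],0],[0.078,[0.9,0.08,0],0],[0.078,[0.9,0.08,0],0],[0.078,[0.9,0,0],0],[0.078,[0.9,0,0],0]]'

```text
t: 9.85
tool_pos: [0.4858, 0.2246, 0.238]
orientation: [2.222, 2.22, 0.0]
force: [0.8, -0.8, -0.8]
opening: 0.0778
gripper_force: 0.0
```

Request:
step_hand --deltas '[[0.078,[0.56,0,0],0],[0.078,[0,0,0],0],[0.078,[0,0,0],0]]'

```text
t: 10.15
tool_pos: [0.4858, 0.2509, 0.2377]
orientation: [2.221, 2.222, -0.001]
force: [-0.1, -0.4, 0.6]
opening: 0.0778
gripper_force: 0.0
```

In the tool's units: 0.04 m is 0.8, 0.03 m is 0.6.

Request:
step_hand --deltas '[[0.078,[0,0,0.8],0],[0.078,[0,0,0.8],0],[0.078,[0,0,0.8],0],[0.078,[0,0,0.6],0],[0.078,[0,0,0.4],0],[0.078,[0,0,0.24],0],[0.078,[0,0,0],0],[0.058,[0,0,0],0],[0.05,[0,0,0],0],[0.05,[0,0,0],0],[0.05,[0,0,0],0],[0.05,[0,0,0],0]]' --force 15

```text
t: 11.35
tool_pos: [0.487, 0.251, 0.0577]
orientation: [2.222, 2.22, 0.003]
force: [-1.9, -1.9, 6.3]
opening: 0.0595
gripper_force: 15.0
```

```bash
python3 -c "
from plant import robot
import cv2
a=robot.read_camera('top')['image'];cv2.imwrite('pics/p2.png',a[:,:,::-1])"
```

```text
(no output)
```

View pics/p2.png

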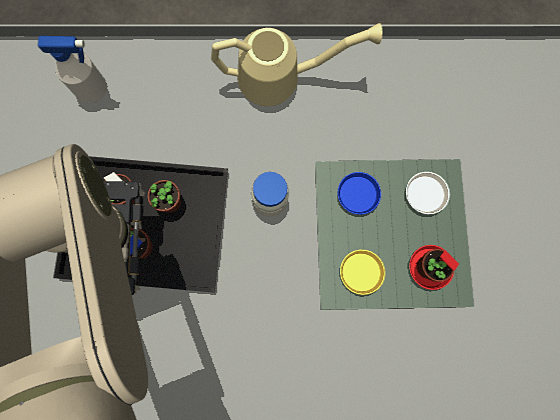

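The red pot stands in its saucer with its rim near (437,265), and the tub and spare are unmoved. The gripper holds the blue pot. I'll lift it and carry it to the blue saucer.

In the tool's units: -0.037 m is -0.74, -0.035 m is -0.7.

Request:
step_hand --deltas '[[0.05,[0,0,-0.2],0],[0.05,[0,0,-0.5],0],[0.05,[0,0,-0.7],0],[0.05,[0,0,-0.7],0],[0.05,[0,0,-0.6],0],[0.05,[0,0,-0.3],0],[0.05,[-0.4,0.08,0],0],[0.05,[-0.7,0.18,0],0],[0.05,[-0.74,0.18,0],0],[0.05,[-0.74,0.18,0],0],[0.05,[-0.74,0.18,0],0],[0.05,[-0.74,0.18,0],0],[0.05,[-0.74,0.18,0],0],[0.05,[-0.74,0.18,0],0],[0.05,[-0.74,0.18,0],0],[0.05,[-0.74,0.18,0],0],[0.05,[-0.74,0.18,0],0],[0.05,[-0.64,0.18,0],0],[0.05,[-0.3,0.08,0],0],[0.05,[0,0,0],0]]'

```text
t: 13.4
tool_pos: [0.5923, -0.1862, 0.2052]
orientation: [-2.224, -2.217, 0.001]
force: [-1.2, 0.6, -1.2]
opening: 0.0591
gripper_force: 15.0
```

Request:
step_hand --deltas '[[0.05,[0,0,0],0],[0.05,[0,0,0.4],0],[0.05,[0,0,0.7],0],[0.05,[0,0,0.7],0],[0.05,[0,0,0.5],0],[0.05,[0,0,0.3],0],[0.05,[0,0,0.16],0],[0.05,[0,0,0],0],[0.05,[0,0,0],0]]'

```text
t: 14.3
tool_pos: [0.5936, -0.1845, 0.0697]
orientation: [2.221, 2.219, 0.001]
force: [0.3, 0.0, -1.5]
opening: 0.0595
gripper_force: 15.0
```

In the tool's units: 0.003 m is 0.06, 0.002 m is 0.04.

Request:
step_hand --deltas '[[0.05,[0,0,0.06],0],[0.05,[0,0,0.04],0],[0.05,[0,0,0.04],0],[0.05,[0,0,0.02],0],[0.05,[0,0,0],0]]'

```text
t: 14.8
tool_pos: [0.5928, -0.1847, 0.0608]
orientation: [2.222, 2.22, 0.0]
force: [-2.0, 0.1, 2.9]
opening: 0.0599
gripper_force: 15.0
```

Request:
step_hand --deltas '[[0.05,[0,0,0.02],0],[0.05,[0,0,0],0]]'

```text
t: 15.0
tool_pos: [0.5929, -0.1848, 0.0607]
orientation: [2.222, 2.22, -0.0]
force: [-5.8, 2.1, 10.1]
opening: 0.0592
gripper_force: 15.0
```

In the tool's units: 0.045 m is 0.9, -0.009 m is -0.18.

Request:
step_hand --deltas '[[0.078,[0,0,0],0],[0.078,[0,0,0],0],[0.078,[0,0,0],0],[0.078,[0,0,-0.4],0],[0.078,[0,0,-0.8],0],[0.078,[0,0,-0.8],0],[0.078,[0,0,-0.8],0],[0.078,[0,0,-0.8],0],[0.078,[0.9,-0.18,0],0],[0.078,[0.9,-0.18,0],0],[0.078,[0.9,-0.18,0],0],[0.078,[0.9,-0.18,0],0],[0.078,[0.9,-0.18,0],0],[0.078,[0.9,-0.18,0],0],[0.078,[0.9,-0.18,0],0],[0.078,[0.9,-0.18,0],0],[0.078,[0.9,-0.18,0],0],[0.078,[0.9,-0.18,0],0],[0.078,[0.9,-0.18,0],0],[0.078,[0.6,0,0],0]]'

```text
t: 17.0
tool_pos: [0.4927, 0.3436, 0.239]
orientation: [-2.22, -2.222, -0.0]
force: [0.0, -0.2, 0.5]
opening: 0.0783
gripper_force: 0.0
```

Request:
step_hand --deltas '[[0.078,[0,0,0],0],[0.078,[0,0,0],0],[0.078,[0,0,0],0]]'

```text
t: 17.3
tool_pos: [0.4943, 0.3396, 0.2389]
orientation: [2.223, 2.219, -0.001]
force: [0.9, -0.7, -0.1]
opening: 0.0779
gripper_force: 0.0
```

In the tool's units: 0.04 m is 0.8, 0.03 m is 0.6.

Request:
step_hand --deltas '[[0.078,[0.02,0,0.8],0],[0.078,[0,0,0.8],0],[0.078,[0,0,0.8],0],[0.078,[0,0,0.6],0],[0.078,[0,0,0.4],0],[0.078,[0,0,0.26],0],[0.078,[0,0,0],0],[0.058,[0,0,0],0],[0.05,[0,0,0],0],[0.05,[0,0,0],0],[0.05,[0,0,0],0],[0.05,[0,0,0],0]]' --force 15

```text
t: 18.5
tool_pos: [0.4951, 0.3422, 0.0579]
orientation: [2.222, 2.22, 0.004]
force: [-1.8, -1.3, 6.9]
opening: 0.059
gripper_force: 15.0
```

In the tool's units: -0.042 m is -0.84, -0.025 m is -0.5.

Request:
step_hand --deltas '[[0.05,[0,0,-0.2],0],[0.05,[0,0,-0.5],0],[0.05,[0,0,-0.7],0],[0.05,[0,0,-0.7],0],[0.05,[0,0,-0.6],0],[0.05,[0,0,-0.3],0],[0.05,[-0.4,-0.04,0],0],[0.05,[-0.84,-0.1,0],0],[0.05,[-0.84,-0.1,0],0],[0.05,[-0.84,-0.1,0],0],[0.05,[-0.84,-0.1,0],0],[0.05,[-0.84,-0.1,0],0],[0.05,[-0.84,-0.1,0],0],[0.05,[-0.84,-0.1,0],0],[0.05,[-0.84,-0.1,0],0],[0.05,[-0.84,-0.1,0],0],[0.05,[-0.84,-0.1,0],0],[0.05,[-0.84,-0.1,0],0],[0.05,[-0.6,-0.02,0],0],[0.05,[-0.28,0,0],0]]'

```text
t: 20.5
tool_pos: [0.4347, -0.1865, 0.2055]
orientation: [-2.225, -2.217, 0.001]
force: [0.5, -0.1, -1.7]
opening: 0.0593
gripper_force: 15.0
```

Request:
step_hand --deltas '[[0.05,[0,0,0],0],[0.05,[0,0,0],0],[0.05,[0,0,0.4],0],[0.05,[0,0,0.7],0],[0.05,[0,0,0.7],0],[0.05,[0,0,0.5],0],[0.05,[0,0,0.3],0],[0.05,[0,0,0.16],0],[0.05,[0,0,0],0],[0.05,[0,0,0],0]]'

```text
t: 21.5
tool_pos: [0.4363, -0.1839, 0.069]
orientation: [2.221, 2.221, 0.001]
force: [-0.5, -0.2, -0.9]
opening: 0.0594
gripper_force: 15.0
```

Touch is expected at about 0.0609.

In the tool's units: 0.003 m is 0.06, 0.002 m is 0.04.

Request:
step_hand --deltas '[[0.05,[0,0,0.06],0],[0.05,[0,0,0.04],0],[0.05,[0,0,0.04],0],[0.05,[0,0,0.02],0],[0.05,[0,0,0],0]]'

```text
t: 22.0
tool_pos: [0.4359, -0.1846, 0.0609]
orientation: [2.222, 2.22, 0.0]
force: [-1.7, 1.8, 4.8]
opening: 0.0595
gripper_force: 15.0
```

Request:
step_hand --deltas '[[0.05,[0,0,0.02],0],[0.05,[0,0,0],0]]'

```text
t: 22.2
tool_pos: [0.436, -0.1847, 0.0608]
orientation: [2.222, 2.22, -0.0]
force: [-7.0, 3.0, 15.2]
opening: 0.0592
gripper_force: 15.0
```

In the tool's units: 0.043 m is 0.86, -0.04 m is -0.8.

Request:
step_hand --deltas '[[0.078,[0,0,0],0],[0.078,[0,0,0],0],[0.078,[0,0,0],0],[0.078,[0,0,-0.4],0],[0.078,[0,0,-0.8],0],[0.078,[0,0,-0.8],0],[0.078,[0,0,-0.8],0],[0.078,[0,0,-0.8],0],[0.078,[0.86,0.3,0],0],[0.078,[0.86,0.3,0],0],[0.078,[0.86,0.3,0],0],[0.078,[0.86,0.3,0],0],[0.078,[0.86,0.3,0],0],[0.078,[0.86,0.3,0],0],[0.078,[0.86,0.3,0],0],[0.078,[0.86,0.3,0],0],[0.078,[0.86,0.3,0],0],[0.078,[0.86,0.3,0],0],[0.078,[0.6,0.12,0],0],[0.078,[0.18,0,0],0]]'

```text
t: 24.2
tool_pos: [0.5919, 0.2876, 0.2381]
orientation: [-2.219, -2.223, 0.001]
force: [0.0, 0.9, -0.4]
opening: 0.0783
gripper_force: 0.0
```

Request:
step_hand --deltas '[[0.078,[0,0,0],0],[0.078,[0,0,0],0],[0.078,[0,0,0],0]]'

```text
t: 24.5
tool_pos: [0.5922, 0.283, 0.2393]
orientation: [2.224, 2.218, -0.0]
force: [0.3, -0.7, -0.0]
opening: 0.0781
gripper_force: 0.0
```

In the tool's units: 0.04 m is 0.8, 0.03 m is 0.6.

Request:
step_hand --deltas '[[0.078,[0.02,0,0.8],0],[0.078,[0,0,0.8],0],[0.078,[0,0,0.8],0],[0.078,[0,0,0.6],0],[0.078,[0,0,0.4],0],[0.078,[0,0,0.26],0],[0.078,[0,0,0],0],[0.058,[0,0,0],0],[0.05,[0,0,0],0],[0.05,[0,0,0],0],[0.05,[0,0,0],0],[0.05,[0,0,0],0]]' --force 15

```text
t: 25.7
tool_pos: [0.5932, 0.2859, 0.0581]
orientation: [2.222, 2.22, 0.004]
force: [-0.5, -0.1, 6.7]
opening: 0.0593
gripper_force: 15.0
```

In the tool's units: -0.045 m is -0.9, -0.03 m is -0.6.

Request:
step_hand --deltas '[[0.05,[0,0,-0.2],0],[0.05,[0,0,-0.5],0],[0.05,[0,0,-0.7],0],[0.05,[0,0,-0.7],0],[0.05,[0,0,-0.6],0],[0.05,[0,0,-0.3],0],[0.05,[-0.5,0,0],0],[0.05,[-0.9,0,0],0],[0.05,[-0.9,0,0],0],[0.05,[-0.9,0,0],0],[0.05,[-0.9,0,0],0],[0.05,[-0.9,0,0],0],[0.05,[-0.9,0,0],0],[0.05,[-0.9,0,0],0],[0.05,[-0.9,0,0],0],[0.05,[-0.9,0,0],0],[0.05,[-0.9,0,0],0],[0.05,[-0.9,0,0],0],[0.05,[-0.9,0,0],0],[0.05,[-0.6,0,0],0]]'

```text
t: 27.7
tool_pos: [0.5904, -0.3124, 0.2051]
orientation: [-2.224, -2.218, 0.001]
force: [-0.3, 0.0, -2.0]
opening: 0.0595
gripper_force: 15.0
```

Request:
step_hand --deltas '[[0.05,[-0.22,0,0],0],[0.05,[0,0,0],0],[0.05,[0,0,0],0],[0.05,[0,0,0.4],0],[0.05,[0,0,0.7],0],[0.05,[0,0,0.7],0],[0.05,[0,0,0.5],0],[0.05,[0,0,0.3],0],[0.05,[0,0,0.16],0],[0.05,[0,0,0],0],[0.05,[0,0,0],0]]'

```text
t: 28.8
tool_pos: [0.5925, -0.3207, 0.0698]
orientation: [2.22, 2.219, 0.001]
force: [-0.8, 0.7, -1.2]
opening: 0.0596
gripper_force: 15.0
```

In the tool's units: 0.003 m is 0.06, 0.002 m is 0.04.

Request:
step_hand --deltas '[[0.05,[0,0,0.06],0],[0.05,[0,0,0.04],0],[0.05,[0,0,0.04],0],[0.05,[0,0,0.02],0],[0.05,[0,0,0],0]]'

```text
t: 29.3
tool_pos: [0.5917, -0.3209, 0.0611]
orientation: [2.222, 2.22, 0.0]
force: [-2.3, 0.7, 5.0]
opening: 0.0594
gripper_force: 15.0
```

Request:
step_hand --deltas '[[0.05,[0,0,0.02],0],[0.05,[0,0,0],0]]'

```text
t: 29.5
tool_pos: [0.5918, -0.321, 0.0611]
orientation: [2.222, 2.219, -0.0]
force: [-5.3, 2.3, 12.2]
opening: 0.0593
gripper_force: 15.0
```

Contact again. I'll release, rise, move the arm back over the empty middle out of view, and check.

In the tool's units: 0.045 m is 0.9, -0.04 m is -0.8.

Request:
step_hand --deltas '[[0.078,[0,0,0],0],[0.078,[0,0,0],0],[0.078,[0,0,0],0],[0.078,[0,0,-0.4],0],[0.078,[0,0,-0.8],0],[0.078,[0,0,-0.8],0],[0.078,[0,0,-0.8],0],[0.078,[0,0,-0.8],0],[0.078,[0.9,-0.2,0],0],[0.078,[0.9,-0.2,0],0],[0.078,[0.9,-0.2,0],0],[0.078,[0.9,-0.2,0],0],[0.078,[0.9,-0.2,0],0],[0.078,[0.9,-0.2,0],0],[0.078,[0.9,-0.2,0],0],[0.078,[0.9,-0.2,0],0],[0.078,[0.9,-0.2,0],0],[0.078,[0.9,-0.2,0],0],[0.078,[0.9,0,0],0],[0.078,[0,0,0],0]]'

```text
t: 31.5
tool_pos: [0.491, 0.1795, 0.2391]
orientation: [-2.216, -2.225, -0.002]
force: [-0.9, -0.2, -0.9]
opening: 0.0779
gripper_force: 0.0
```

Request:
step_hand --deltas '[[0.078,[0.8,0,0],0],[0.078,[0.8,0,0],0],[0.078,[0,0,0],0],[0.078,[0,0,0],0]]'

```text
t: 31.9
tool_pos: [0.4919, 0.2548, 0.2387]
orientation: [2.221, 2.222, -0.001]
force: [-0.1, 0.2, -0.4]
opening: 0.0783
gripper_force: 0.0
```

```bash
python3 -c "
from plant import robot
import cv2
a=robot.read_camera('top')['image'];cv2.imwrite('pics/f1.png',cv2.resize(a[150:300,300:480],None,fx=4,fy=4,interpolation=2)[:,:,::-1])
a=robot.read_camera('side')['image'];cv2.imwrite('pics/f2.png',a[:,:,::-1])"
```

```text
(no output)
```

View pics/f1.png

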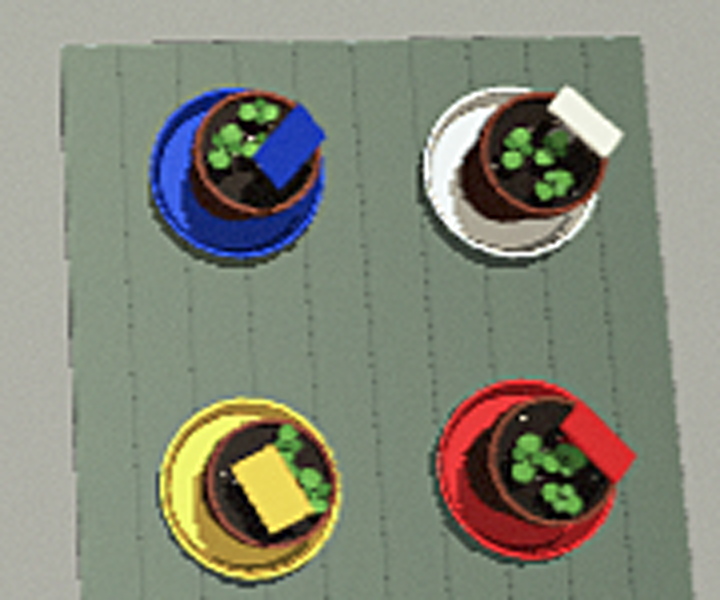

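View pics/f2.png

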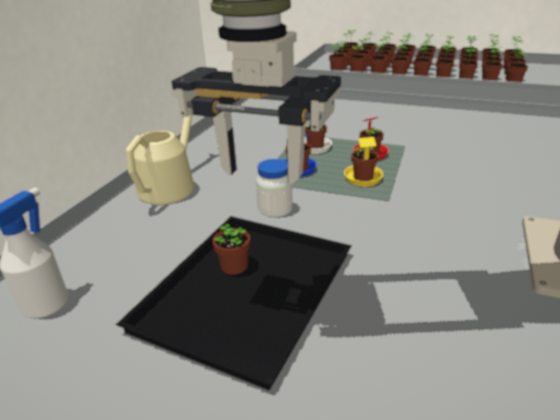

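The top crop shows all four pots in matching saucers. Rims in crop pixels are blue 192–323 × 89–218, white 481–607 × 90–216, yellow 203–331 × 418–548 and red 487–616 × 396–524. The side view shows the spare at (233,250) and the tub unmoved. I'll check the offsets numerically.

```bash
python3 - <<'E'
from vis import *
C=cams();n=[np.nan]*4
P=dict(blue=[192,323,89,218],white=[481,607,90,216],yellow=[203,331,418,548],red=[487,616,396,524])
S=dict(blue=[148,326,86,260],white=[421,600,85,258],yellow=[159,341,397,580],red=[436,617,379,562])
for k in P:
    a=fit(C,.03,px(P[k],4,300,150),n,z=.062);b=fit(C,.044,px(S[k],4,300,150),n,z=.018)
    print(k,a,b,(a[0]-b[0])[:2])
E
```

```text
blue (array([ 0.5934, -0.1845,  0.05  ]), np.float64(0.79)) (array([ 0.5942, -0.1838,  0.05  ]), np.float64(0.29)) [-0.0008 -0.0007]
white (array([ 0.5934, -0.3212,  0.05  ]), np.float64(0.42)) (array([ 0.5947, -0.3209,  0.05  ]), np.float64(0.41)) [-0.0013 -0.0003]
yellow (array([ 0.4375, -0.1827,  0.05  ]), np.float64(0.26)) (array([ 0.4374, -0.1842,  0.05  ]), np.float64(0.09)) [1.0e-04 1.5e-03]
red (array([ 0.4477, -0.3148,  0.05  ]), np.float64(0.28)) (array([ 0.4457, -0.3191,  0.05  ]), np.float64(0.16)) [0.002  0.0043]
```

All pots are within 5 mm of their saucers' centres, and the arm is clear.

```bash
python3 -c "
from plant import robot
print(robot.close_job())"
```

```text
the job is handed in; nothing more can be done
None
```

The job is handed in at about 32 s of the 128 s allowed: all four labelled pots stand upright in their matching saucers, each within about 5 mm of centre by the top camera, and the spare pot, tub and saucers show no visible movement in the final pictures.

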